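# Restock the locked bottle station in the pantry

### The job

Unlock the bottle station's hood by pushing the release key's shank down through the access hole until the hood springs open, and put the key back upright in its wooden stand. Then find the two empty cells and set one of the two spare bottles from the counter upright on the floor of each, without dropping them. Leave the bottles already in the station where they are, leave the hood open, and do not disturb the mug, the pump bottle or the glove box.

Things in the scene. Friction and masses are not known exactly. Their poses are not given: they have to be found in the camera images.
- station: Grey plastic bottle station, fixed to the counter. Origin: centre of its underside; its x runs along the three columns of cells, y towards the hood's hinge, z up. Box 204 (x) x 138 (y) x 70 mm high, floor 6 mm thick, 3 x 2 cells, each 60 x 60 mm inside at 66 mm pitch, dividers to 56 mm and outer walls 6 mm thick to 70 mm height. On the -y side it has a latch housing 60 mm wide (x) that reaches to y = -160 mm, topped by a bare metal plate at 75 mm height with the access hole.
- latch_hole (a point): Centre of the mouth of the round access hole, 16 mm diameter, in the metal plate (6 mm thick, top face at z = 75 mm) at (0, -130, 75) mm of the station; same axes as the station. Under it is a hidden sprung lever: the rod meets it about 35 mm below the mouth and the latch trips when the rod's tip is 43 to 51 mm deep (about 4 N); the key's flange meets the plate at 58 mm. Once tripped the hood swings up by its own spring in about 1 s and stays open.
- hood (a joint): Angle of the opaque grey hood that covers all six cells, hinged on the station's +y side (hinge line at y = 72 mm, 70 mm high): 0 shut (latched it rests within 0.03 rad of that), 2.0 rad fully open (stop). Shut, it spans 70 to 135 mm above the counter, x +-106 mm, y -72 to +72 mm of the station; it swings up and away towards +y of the station and, fully open, leaves the space above the cells free.
- hood_front (a point): Middle of the outer face of the hood's front (-y) wall, 31 mm above its lower edge; turns with the hood. Near that edge a flap 60 mm wide juts out 27 mm over the catch, to y = -99 mm of the station at 80 mm height when shut.
- cell0 (a point): Centre of the floor of a cell, at (-66, -33, 6) mm of the station; same axes as the station. It may hold a bottle or be empty.
- cell1 (a point): Centre of the floor of a cell, at (0, -33, 6) mm of the station; same axes as the station. It may hold a bottle or be empty.
- cell2 (a point): Centre of the floor of a cell, at (66, -33, 6) mm of the station; same axes as the station. It may hold a bottle or be empty.
- cell3 (a point): Centre of the floor of a cell, at (-66, 33, 6) mm of the station; same axes as the station. It may hold a bottle or be empty.
- cell4 (a point): Centre of the floor of a cell, at (0, 33, 6) mm of the station; same axes as the station. It may hold a bottle or be empty.
- cell5 (a point): Centre of the floor of a cell, at (66, 33, 6) mm of the station; same axes as the station. It may hold a bottle or be empty.
- bottle0: White round bottle, body 48 mm diameter and 64 mm high, cone to a grey cap 28 mm diameter that spans 74 to 112 mm above the underside (112 mm tall in all), 0.14 to 0.28 kg. Origin: centre of the underside, z up. Stands in one of the cells from the start, under the hood; to be left there.
- bottle1: White round bottle, body 48 mm diameter and 64 mm high, cone to a grey cap 28 mm diameter that spans 74 to 112 mm above the underside (112 mm tall in all), 0.14 to 0.28 kg. Origin: centre of the underside, z up. Stands in one of the cells from the start, under the hood; to be left there.
- bottle2: White round bottle, body 48 mm diameter and 64 mm high, cone to a grey cap 28 mm diameter that spans 74 to 112 mm above the underside (112 mm tall in all), 0.14 to 0.28 kg. Origin: centre of the underside, z up. Stands in one of the cells from the start, under the hood; to be left there.
- bottle3: White round bottle, body 48 mm diameter and 64 mm high, cone to a grey cap 28 mm diameter that spans 74 to 112 mm above the underside (112 mm tall in all), 0.14 to 0.28 kg. Origin: centre of the underside, z up. Stands in one of the cells from the start, under the hood; to be left there.
- spare0: White round bottle, body 48 mm diameter and 64 mm high, cone to a grey cap 28 mm diameter that spans 74 to 112 mm above the underside (112 mm tall in all), 0.14 to 0.28 kg. Origin: centre of the underside, z up. A spare, standing on the open counter at the start.
- spare1: White round bottle, body 48 mm diameter and 64 mm high, cone to a grey cap 28 mm diameter that spans 74 to 112 mm above the underside (112 mm tall in all), 0.14 to 0.28 kg. Origin: centre of the underside, z up. A spare, standing on the open counter at the start.
- key: Release key, upright in its stand, shank down. Origin: centre of the flange's underside, z up. Below the origin a steel shank 8 mm diameter with a round tip, 58 mm long; flange 36 mm diameter, 6 mm thick; above it a round black handle 26 mm diameter from 6 to 72 mm. 0.08 to 0.17 kg.
- key_tip (a point): The tip of the key's shank, 58 mm below the key's origin; same axes as the key.
- stand: Wooden block 70 x 70 x 70 mm, fixed, with an upright through hole of 16 mm diameter in its middle, mouth (3 mm chamfer) at the top. Origin: centre of its underside, z up. The key's flange rests on its top face at 70 mm.
- mug: White mug, 80 mm diameter, 90 mm tall, a bystander. Origin: centre of its underside.
- pump: Clear pump bottle, 68 mm diameter, 187 mm tall, a bystander. Origin: centre of its underside.
- glovebox: Cardboard glove box 120 x 240 x 70 mm, a bystander. Origin: centre of its underside.
Not all that is in view belongs to the job. Leave any yellow look-alike of the key alone.

How it is judged (in metres and radians):
On the way, in this order (a step that is already met when the one before it is completed fails the run):
1. the key's shank is pushed down through the access hole (tip at least 30 mm deep) while the hood is still shut (horizontal distance between key_tip and latch_hole below 0.01 m and z of key_tip in the frame of latch_hole below -0.03 m and value of joint hood below 0.3 rad).
2. the hood has sprung open (beyond 1.5 rad) (value of joint hood above 1.5 rad), for 0.1 s.
At the end, for the whole second after the job is handed in: Each spare stands in a cell (within 16 mm of its centre, 10 mm of its floor), the other four within 30 mm of their start; all upright within 0.15 rad, at rest; hood open past 1.5 rad; key at rest upright (0.15 rad) in its stand, within 12 mm of its centre, flange within 6 mm of its top (((horizontal distance between spare0 and cell0 below 0.016 m and z of spare0 in the frame of cell0 below 0.01 m) or (horizontal distance between spare0 and cell1 below 0.016 m and z of spare0 in the frame of cell1 below 0.01 m) or (horizontal distance between spare0 and cell2 below 0.016 m and z of spare0 in the frame of cell2 below 0.01 m) or (horizontal distance between spare0 and cell3 below 0.016 m and z of spare0 in the frame of cell3 below 0.01 m) or (horizontal distance between spare0 and cell4 below 0.016 m and z of spare0 in the frame of cell4 below 0.01 m) or (horizontal distance between spare0 and cell5 below 0.016 m and z of spare0 in the frame of cell5 below 0.01 m)) and ((horizontal distance between spare1 and cell0 below 0.016 m and z of spare1 in the frame of cell0 below 0.01 m) or (horizontal distance between spare1 and cell1 below 0.016 m and z of spare1 in the frame of cell1 below 0.01 m) or (horizontal distance between spare1 and cell2 below 0.016 m and z of spare1 in the frame of cell2 below 0.01 m) or (horizontal distance between spare1 and cell3 below 0.016 m and z of spare1 in the frame of cell3 below 0.01 m) or (horizontal distance between spare1 and cell4 below 0.016 m and z of spare1 in the frame of cell4 below 0.01 m) or (horizontal distance between spare1 and cell5 below 0.016 m and z of spare1 in the frame of cell5 below 0.01 m)) and distance of each of bottle0, bottle1, bottle2, bottle3 from where it was at the start of the episode below 0.03 m and angle between each of bottle0, bottle1, bottle2, bottle3, spare0, spare1, key's own z axis and vertical below 0.15 rad and linear speed of each of bottle0, bottle1, bottle2, bottle3, spare0, spare1, key below 0.03 m/s and value of joint hood above 1.5 rad and horizontal distance between key and stand below 0.012 m and z of key in the frame of stand below 0.076 m); the robot touches nothing.
It fails at once if a bottle that already stood in a cell is taken out or shifted by more than 30 mm (distance of any of bottle0, bottle1, bottle2, bottle3 from where it was at the start of the episode above 0.03 m).
It fails at once if a bystander (mug, pump bottle, glove box) is moved by more than 40 mm (distance of any of mug, pump, glovebox from where it was at the start of the episode above 0.04 m).
It fails at once if a spare bottle is dropped: it falls faster than 0.7 m/s out of the fingers ((linear speed of spare0 above 0.7 m/s and contact force between the fingers and spare0 below 0.1 N) or (linear speed of spare1 above 0.7 m/s and contact force between the fingers and spare1 below 0.1 N)).
It also fails if it takes over 67 s, if anything falls off the work surface, if the arm or the gripper's body presses on something with over 40 N, if the wrist force passes 120 N, or if a joint passes its speed limit or range.

### The arm

A 6-joint arm with a two-finger parallel gripper is mounted at the origin on the work surface. World frame = base frame: x ahead of the robot, y to its left, z up, the work surface at z = 0. Lengths are in mm, angles in degrees, forces in N, time in s.
With the tool pointing down it reaches from about 275 to 775 mm from the base axis. Payload 14.6 kg.
Tool frame: the origin (TCP) lies between the finger pads; the fingertips stand 17 mm ahead of it and the grasp point (between the pads) lies 2 mm behind it; z points along the fingers, y is the direction in which the jaws open and shut (so a half turn about z gives the same grasp; the last joint's range is limited). The gripper opens to 85 mm and grips with 20 to 120 N. Pads are 22 mm wide; open, the fingers measure 114 mm over their backs; the gripper's body (76 mm by 85 mm) begins 54 mm behind the grasp point. The pads swing forward as they close: fully open they stand 13 mm farther back than shut.
Start: joints at [-83.325, 15.075, -2.767, 72.158, 0, 81.102], TCP at [140.938, -505.732, 248.278] pointing down, gripper open.
Joint ranges: [-151.79, 151.79], [-50.71, 97.33], [-67.44, 78.34], [-121.81, 120.89], [-77.56, 73.72], [-180, 180]. Speed limits (degrees/s): [108.29, 108.29, 147.25, 159.86, 180, 180].

### API

Orientations are given as a 3x3 rotation matrix whose columns are the frame's x, y, z axes.
In Python, from plant import read_state, read_camera, get_calibration, finish_job gives the robot as it stands. The module is installed in compiled form; this text tells all that it offers.
- The arm moves only by the tool move_arm, never from a script. Its argument "commands" is a list of rows, each a list of 4 numbers: the shift along the tool's x, y, z in cm, then the turn about the tool's z in degrees. In form: [[x, y, z, yaw], ...]. A call has 1 to 20 rows; each row shifts and turns the commanded pose from where the row before left it, along the tool's axes as they then stand; what a row does not reach is not made up. A row lasts 1/8 s, in which the tool goes at most 62.5 mm and 10.7 degrees, less where a joint would pass 70% of its speed; a pose out of reach is approached as far as the arm can. A call is refused whole if a number of a shift passes 6.25 or a number of a turn 10.7, either way. A call with a gripper value outside its range is refused whole. "gripper" is the closure, from 0 (fully open) to 1 (shut), set as the call begins (left out, the last holds). The fingers move at their own pace and stop on an object; "force" is the grip in N (left out, the last holds). Time passes only in rows, so rows that do not move let the fingers close. It gives the time, the measured TCP pose, the force and the opening at its end, in the units of the state.
- read_state(): the state, without advancing time (a new reading comes with each control period).
- read_camera(name): name is "side" or "top"; returns (picture, depth): 420x560x3 uint8, red, green, blue; 420x560 float32, mm along the optical axis (not along the pixel's ray), 0 where there is no reading.
- get_calibration(name): a dict with "camera_matrix" (3x3 intrinsics, pixels), "position" and "attitude" of the camera in the world. Camera axes: x right, y down, z forward; pixel columns grow to the right and rows downward; lengths in mm; the calibration is good to about 2 mm. A picture is of the moment at which its call begins. get_calibration takes no time and is no camera call.
- finish_job(): hands the job in, once; it reports no verdict.
The state is a dict: "t": time; "joints": joint angles; "qvel": joint speeds; "joint_efforts": joint torques, N m; "ee_pos": TCP position; "eef_rot": TCP orientation; "ft_force": force on the tool from outside, world axes, zero at the start; "moment": the same for the moment, N m; "finger_gap": opening from 0.0 (shut) to 1.0 (fully open).
Only numpy, scipy, OpenCV 4.12 (cv2) and the standard library are available. Lean on these libraries where they do the work, as an engineer would, in place of code of your own. Each camera call takes 0.05 s, during which the arm holds its last target. There are 200 camera calls.

## Working session

There is one attempt and no reset: what is moved stays moved. The work goes in short steps, Python scripts to look and compute and a tool call to move; the robot and the scene stay as the last step left them, time stands still between calls to the robot, and variables do not carry over. Pictures are saved under pics/ and viewed, about 8 in all and at most 12, crops included, and the job is handed in when it is done.

Besides the shell and the picture viewer there is one more tool, called as a command line: name --pt "numbers of a row" for each row, then --argument value for the rest. move_arm: Moves the arm, as the interface text tells. Its arguments: {"type":"object","properties":{"commands":{"type":"array","items":{"type":"array","items":{"type":"number"}}},"gripper":{"type":"number"},"force":{"type":"number"}},"required":["commands"]}

```bash
mkdir -p pics; cat > h.py <<'E'
import numpy as np, cv2
from plant import *
def cloud(name, depth):
    c=get_calibration(name);K=np.array(c["camera_matrix"]);R=np.array(c["attitude"]);p=np.array(c["position"])
    v,u=np.indices(depth.shape)
    d=np.stack([(u-K[0,2])/K[0,0],(v-K[1,2])/K[1,1],np.ones(u.shape)],-1)*depth[...,None]
    return d@R.T+p
def ray(name,u,v,z):
    c=get_calibration(name);K=np.array(c["camera_matrix"]);R=np.array(c["attitude"]);p=np.array(c["position"])
    d=R@np.linalg.inv(K)@np.array([u,v,1.]);return p+d*(z-p[2])/d[2]
def snap(n,f):
    im,d=read_camera(n);np.savez(f"{f}.npz",im=im,d=d);cv2.imwrite(f"pics/{f}.png",im[...,::-1]);return im,d
E
python3 - <<'E'
from h import *
np.set_printoptions(precision=2,suppress=True)
for n in("top","side"):
    im,d=snap(n,n+"0");print(n,get_calibration(n),(d>0).mean())
    P=cloud(n,d);print(np.percentile(P[d>0],[1,50,99],axis=0))
print(read_state())
E
```

```text
top {'camera_matrix': array([[448.88,   0.  , 280.32],
       [  0.  , 448.88, 205.28],
       [  0.  ,   0.  ,   1.  ]]), 'position': array([ 366.23,  -20.67, 1085.16]), 'attitude': array([[ 0.01, -0.99,  0.17],
       [-1.  , -0.01,  0.01],
       [-0.01, -0.17, -0.99]])} 0.9958886054421768
[[   71.62 -1034.87  -757.48]
 [  535.01    -6.73     0.34]
 [ 1593.59  1077.8    783.04]]
side {'camera_matrix': array([[461.14,   0.  , 281.64],
       [  0.  , 461.14, 201.06],
       [  0.  ,   0.  ,   1.  ]]), 'position': array([ 164.94,  459.93, 1213.32]), 'attitude': array([[-0.79, -0.54,  0.28],
       [-0.61,  0.7 , -0.37],
       [ 0.01, -0.47, -0.88]])} 0.9959396258503401
[[ -241.35 -1326.19  -757.29]
 [  534.43     9.26    -0.33]
 [ 1690.21   728.44   782.19]]
{'t': 0.1, 'joints': array([-83.33,  15.1 ,  -2.8 ,  72.16,   0.  ,  81.1 ]), 'qvel': array([ 0.03, -0.07,  0.12, -0.01, -0.07,  0.02]), 'joint_efforts': array([  0.  , -63.86,  38.51,   0.01,   0.  ,   0.  ]), 'ee_pos': array([ 140.91, -505.51,  247.86]), 'eef_rot': array([[ 0.96,  0.27, -0.  ],
       [ 0.27, -0.96,  0.  ],
       [ 0.  , -0.  , -1.  ]]), 'ft_force': array([-0.79, -0.  , -1.67]), 'moment': array([-0.03,  0.03,  0.03]), 'finger_gap': 0.9995952668059718}
```

View pics/top0.png

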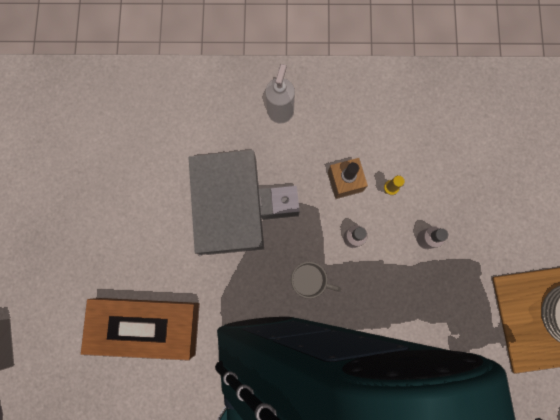

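View pics/side0.png

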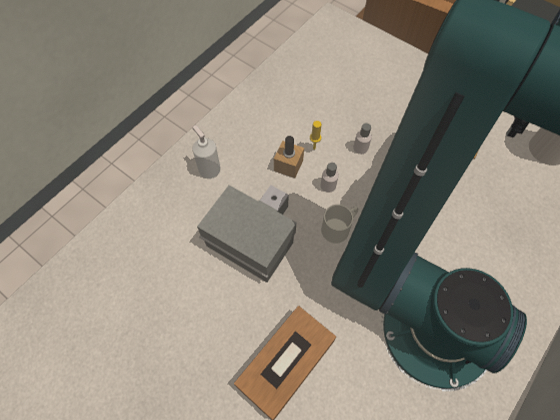

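Top view: station at (225,200), plate hole at (286,200), stand and key at (348,177), the yellow decoy at (395,185), spares at (356,235) and (434,237). Mug is at (308,280), pump at (280,95) and glove box at (140,330). The side view agrees.

```bash
cat > m.py <<'E'
from h import *
np.set_printoptions(precision=1,suppress=True)
def rect(p): 
    r=cv2.minAreaRect(p[:,:2].astype(np.float32)); return np.array(r[0]),np.array(r[1]),r[2]
for n in("top","side"):
    z=np.load(n+"0.npz");im,d=z["im"],z["d"];P=cloud(n,d)
    def near(c,r,lo,hi): 
        m=(np.hypot(P[...,0]-c[0],P[...,1]-c[1])<r)&(P[...,2]>lo)&(P[...,2]<hi)&(d>0); return P[m],m
    if n=="top":
        px=dict(hood=(225,200),hole=(286,200),stand=(350,172),sp0=(357,232),sp1=(438,235),pump=(280,95),mug=(308,280),yellow=(397,182))
        C={k:P[v,u] for k,(u,v) in px.items()};print(C)
    print(n)
    q,_=near(C["hood"],170,126,142);print("hood",len(q),np.median(q[:,2]),rect(q))
    q,_=near(C["hole"],45,70,79);q=q[np.abs(q[:,2]-np.median(q[:,2]))<3];print("plate",len(q),np.median(q[:,2]),rect(q))
    q,_=near(C["stand"],60,64,75);print("stand",len(q),np.median(q[:,2]),rect(q))
    q,_=near(C["stand"],60,137,147);print("keytop",len(q),np.median(q[:,2]) if len(q) else 0,rect(q))
    for s in("sp0","sp1"):
        q,_=near(C[s],50,107,117);print(s,len(q),np.median(q[:,2]) if len(q) else 0,rect(q))
    q,_=near(C["pump"],60,20,220);print("pump",rect(q),q[:,2].max())
    q,_=near(C["mug"],60,80,100);print("mug",rect(q))
    q,_=near(C["yellow"],40,20,200);print("yellow",rect(q),q[:,2].max())
print(ray("top",286,200,75),ray("side",274,198,75))
for n,b in(("top",(180,140,460,260)),("side",(190,110,390,290))):
    im=cv2.imread(f"pics/{n}0.png")[b[1]:b[3],b[0]:b[2]]
    cv2.imwrite(f"pics/{n}0c.png",cv2.resize(im,None,fx=2.8,fy=2.8,interpolation=cv2.INTER_CUBIC))
E
python3 m.py
```

```text
{'hood': array([537.2, 112.1, 133.7]), 'hole': array([555.1, -19.4,  42.4]), 'stand': array([ 599.5, -156.6,  143.1]), 'sp0': array([ 473.2, -174. ,  114.7]), 'sp1': array([ 468.9, -349.4,  112. ]), 'pump': array([775.8,  -3.6, 138.2]), 'mug': array([369.6, -73.6,   4.3]), 'yellow': array([ 581.7, -260.3,  128.9])}
top
hood 6492 135.67830898062954 (array([536.3, 113.4]), array([213.2, 144.5]), 6.263631820678711)
plate 576 75.24051453825786 (array([549.8, -11.7]), array([60.4, 69.8]), 6.207031726837158)
stand 676 70.07862468565054 (array([ 609.7, -163.6]), array([71.2, 70.6]), 15.811206817626953)
keytop 107 141.6443028946686 (array([ 608.8, -162.6]), array([23.7, 23.8]), 2.1915271282196045)
sp0 126 112.04809683600996 (array([ 471.4, -180.4]), array([25.7, 26.1]), 60.97071838378906)
sp1 131 112.47333501574781 (array([ 470.1, -356.9]), array([24.2, 25.7]), 1.0471981763839722)
pump (array([790.4,  -2.6]), array([66.2, 67.1]), 13.247720718383789) 190.35192579795478
mug (array([370.2, -71.8]), array([78.2, 79.3]), 26.725488662719727)
yellow (array([ 582. , -261.1]), array([34. , 29.7]), 45
[... 187 characters left out ...]
array([60.5, 62.9]), 5.808304309844971)
stand 357 69.26327467342753 (array([ 612.7, -159.4]), array([70.3, 75. ]), 15.524064064025879)
keytop 56 140.805495229023 (array([ 611.9, -158.5]), array([25.5, 24.4]), 64.98023986816406)
sp0 69 111.2605310836841 (array([ 473.9, -176.7]), array([25.8, 27. ]), 34.196388244628906)
sp1 55 110.96874720250162 (array([ 474.1, -351.7]), array([25.6, 26.3]), 84.84465026855469)
pump (array([793.4,   3.4]), array([67.7, 66.2]), 35.9481201171875) 190.51295655876368
mug (array([373.2, -67.4]), array([76.8, 79.1]), 32.650611877441406)
yellow (array([ 586.3, -258.3]), array([30.7, 29.4]), 37.487064361572266) 133.06338776357438
[549.2 -19.4  75. ] [551.7 -13.4  75. ]
```

View pics/top0c.png

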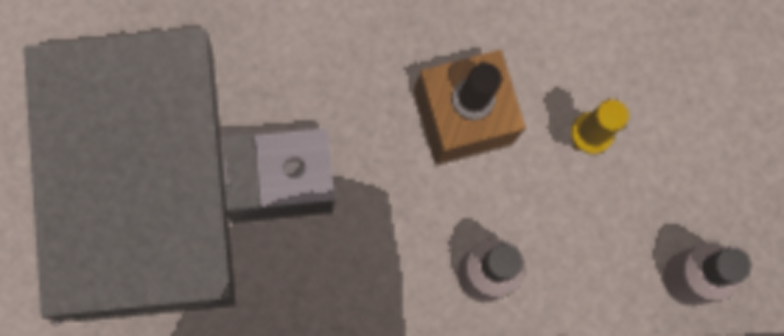

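Both views agree on relative positions (their absolute offset is about 4 mm). Station yaw is about 6.2°, and the jaws go along station x. I turn first, then travel above the key.

move_arm --pt "0 0 0 -10.05" --pt "0 0 0 -10.05" --pt "0 0 0 -10.05" --pt "0 0 0 -10.05" --pt "0 0 0 -10.05" --pt "0 0 0 -10.05" --pt "0 0 0 -10.05" --pt "0 0 0 -10.05" --pt "2.43 4.2 0 0" --pt "2.43 4.2 0 0" --pt "2.43 4.2 0 0" --pt "2.43 4.2 0 0" --pt "2.43 4.2 0 0" --pt "2.43 4.2 0 0" --pt "2.43 4.2 0 0" --pt "2.43 4.2 0 0" --pt "2.43 4.2 0 0" --pt "2.43 4.2 0 0" --pt "2.43 4.2 0 0" --pt "2.43 4.2 0 0" --gripper 0 --force 60

```text
t: 2.6
ee_pos: [612.9, -162.1, 248.0]
eef_rot: [[-0.104, 0.995, -0.001], [0.995, 0.104, 0.0], [0.0, -0.0, -1.0]]
ft_force: [-1.1, -0.5, 0.2]
finger_gap: 0.998
```

```bash
cat >> h.py <<'E'
def togo(x,y,z,yaw=None):
    s=read_state();R=np.array(s["eef_rot"]);a=np.degrees(np.arctan2(R[1,0],R[0,0]))
    np.set_printoptions(precision=2,suppress=True)
    print("t",s["t"],"pos",s["ee_pos"],"yaw",a,"F",s["ft_force"],"gap",s["finger_gap"],"j6",s["joints"][5])
    dy=0 if yaw is None else (a-yaw+180)%360-180
    b=np.radians(a-dy);d=np.array([x,y,z])-s["ee_pos"]
    print("turn",dy,"then tool cm",np.array([np.cos(b)*d[0]+np.sin(b)*d[1],np.sin(b)*d[0]-np.cos(b)*d[1],-d[2]])/10)
E
python3 -c "
from h import *
togo(610.5,-160.5,113,96.2)"
```

```text
t 2.6 pos [ 612.94 -162.06  247.96] yaw 95.97700228027827 F [-1.13 -0.53  0.17] gap 0.9978146532989073 j6 61.85550904925643
turn -0.2229977197217181 then tool cm [ 0.18 -0.23 13.5 ]
```

move_arm --pt "0.18 -0.23 3 -0.2" --pt "0 0 4 0" --pt "0 0 3.5 0" --pt "0 0 2 0" --pt "0 0 1 0" --pt "0 0 0 0"

```text
t: 3.35
ee_pos: [609.2, -161.7, 113.1]
eef_rot: [[-0.107, 0.994, -0.001], [0.994, 0.107, 0.0], [0.0, -0.001, -1.0]]
ft_force: [-0.0, -1.1, 0.3]
finger_gap: 1.002
```

move_arm --pt "0 0 0 0" --pt "0 0 0 0" --pt "0 0 0 0" --pt "0 0 0 0" --pt "0 0 0 0" --pt "0 0 0 0" --pt "0 0 0 0" --gripper 1 --force 60

```text
t: 4.22
ee_pos: [609.6, -161.8, 113.7]
eef_rot: [[-0.108, 0.994, 0.001], [0.994, 0.108, -0.0], [-0.0, 0.001, -1.0]]
ft_force: [-0.4, 0.0, 6.5]
finger_gap: 0.288
```

```bash
python3 -c "
from h import *
togo(610.5,-160.5,113,96.2)
for n in ('top','side'): snap(n,n+'1')
a=cv2.imread('pics/top1.png')[110:270,240:440];b=cv2.imread('pics/side1.png')[80:240,210:410]
cv2.imwrite('pics/c1.png',cv2.resize(np.hstack([a,b]),None,fx=2,fy=2))"
```

```text
t 4.225 pos [ 609.62 -161.8   113.74] yaw 96.17449795527676 F [-0.42  0.04  6.49] gap 0.2878779719264569 j6 61.565002416721676
turn -0.02550204472322548 then tool cm [0.12 0.1  0.07]
```

View pics/c1.png

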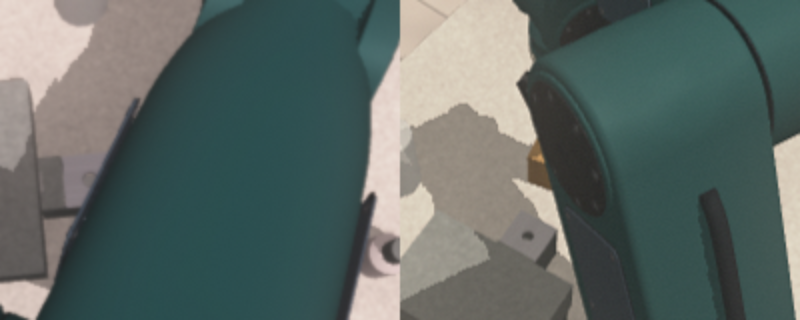

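move_arm --pt "0 0 -1 0" --pt "0 0 -2 0" --pt "0 0 -3 0" --pt "0 0 -3 0" --pt "0 0 -1 0" --pt "2.51 -0.7 0 0" --pt "2.52 -0.7 0 0" --pt "2.52 -0.7 0 0" --pt "2.52 -0.7 0 0" --pt "2.52 -0.71 0 0" --pt "2.51 -0.71 0 0" --pt "0 0 1.5 0" --pt "0 0 0 0"

```text
t: 5.95
ee_pos: [550.4, -15.5, 197.4]
eef_rot: [[-0.108, 0.994, -0.002], [0.994, 0.108, 0.0], [0.0, -0.002, -1.0]]
ft_force: [0.1, 1.1, -0.8]
finger_gap: 0.291
```

```bash
python3 -c "
from h import *
togo(551.3,-16.2,213,96.2)
for n,(u,v) in (('top',(285,200)),('side',(274,198))):
    g=cv2.cvtColor(np.load(n+'0.npz')['im'],cv2.COLOR_RGB2GRAY)[v-6:v+7,u-6:u+7].astype(float)
    w=np.clip(np.median(g)-15-g,0,None);w/=w.sum();yy,xx=np.indices(g.shape)
    c=(u-6+(w*xx).sum(),v-6+(w*yy).sum());print(n,c,ray(n,*c,72))
    snap(n,n+'2')
a=cv2.imread('pics/top2.png')[130:270,210:390];b=cv2.imread('pics/side2.png')[130:270,190:370]
cv2.imwrite('pics/c2.png',cv2.resize(np.hstack([a,b]),None,fx=2.2,fy=2.2))"
```

```text
t 5.95 pos [550.42 -15.5  197.44] yaw 96.20376610324473 F [ 0.14  1.13 -0.78] gap 0.2914412739169762 j6 73.70455467980229
turn 0.0037661032447431353 then tool cm [-0.08  0.08 -1.56]
top (np.float64(285.5703125), np.float64(199.59244791666666)) [550.66 -18.43  72.  ]
side (np.float64(273.88473329245863), np.float64(197.64255058246474)) [553.65 -15.29  72.  ]
```

View pics/c2.png

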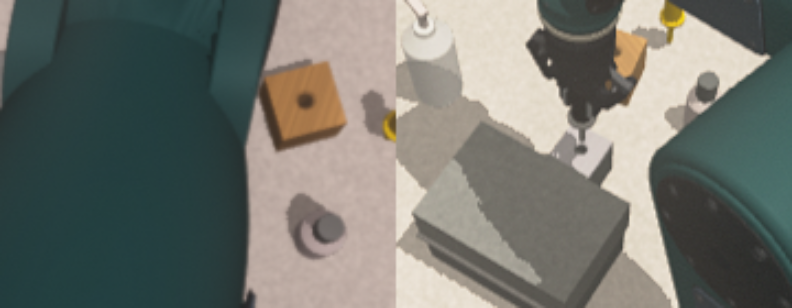

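Side view: key held, shank visible with its tip over the plate hole (crop ~(582,140)). I check the shank axis against the hole in that same view.

```bash
python3 -c "
from h import *
np.set_printoptions(precision=1,suppress=True)
z=np.load('side2.npz');im,d=z['im'],z['d'];P=cloud('side',d)
c=np.array([553,-13]);r=np.hypot(P[...,0]-c[0],P[...,1]-c[1])
cam=get_calibration('side')['position']
v=cam[:2]-c;v/=np.linalg.norm(v);print('to cam',v)
for lo,hi in((96,105),(105,115),(115,125),(125,135),(135,147)):
    m=(r<25)&(P[...,2]>lo)&(P[...,2]<hi)&(d>0);q=P[m];vv,uu=np.nonzero(m);print(lo,len(q),q.mean(0),q.std(0),uu.mean(),vv.mean())
g=cv2.cvtColor(im,cv2.COLOR_RGB2GRAY)
print(g[178:206,262:286])
print(im[190,268:282])
"
```

```text
to cam [-0.6  0.8]
96 4 [549.9 -12.6 102.7] [1.5 2.  1.6] 274.25 193.75
105 5 [551.2 -12.4 109.4] [1.8 1.1 3.3] 273.8 192.4
115 5 [550.2 -12.2 120.8] [1.5 2.1 3.4] 274.0 190.6
125 2 [550.5 -10.4 129.1] [1.2 0.6 2.2] 273.5 189.5
135 0 [nan nan nan] [nan nan nan] nan nan
[[219 218 220 224 218 181 172 124  68  59  60  62  59  61  75 103  99  68
   63  64  62  58  57  58]
 [222 221 218 220 223 229 215 120  64  62  63  61  60  58  76 101 105  68
   63  61  55 117 133 102]
 [222 223 219 218 219 226 162  93  61  60  60  59  62  59  75 101 103  70
   60  57  80 194 209 187]
 [222 220 217 215 220 218 138  88  63  57  60  61  62  59  74 102 102  69
   59  62 170 223 225 225]
 [221 222 219 218 223 199 134 108  66  60  58  61  60  59  75 102 101  79
   60 131 224 223 223 223]
 [220 223 221 219 221 207 135 127  82  59  62  60  60  61  67  84 105 112
   93 183 223 220 221 221]
 [220 223 221 219 220 225 135 124 109  77  60  58  59  58  57  67 115 125
  120 203 219 218 222 222]
 [221 221 221 219 220 226 146 117 127 111  86  80  74  69  88 104 124 118
  155 220 218 221 223 221]
 [217 218 219 218 220 
[... 1756 characters left out ...]
 208 207 208
  208 210 174 107  84  89]
 [115 114 113 116 120 129 134 136 204 210 209 207 205 208 211 207 208 208
  210 200 132  89  87  89]
 [114 115 117 114 111 115 122 127 175 211 210 206 207 209 209 208 209 210
  205 148  96  86  88  90]]
[[183 175 171]
 [187 179 174]
 [215 205 200]
 [218 209 204]
 [224 214 210]
 [122 116 111]
 [ 99  96  89]
 [ 92  88  81]
 [210 199 194]
 [213 203 199]
 [211 202 197]
 [213 204 197]
 [219 210 200]
 [223 215 203]]<string>:9: RuntimeWarning: Mean of empty slice.
  ret = um.true_divide(
  ret = _var(a, axis=axis, dtype=dtype, out=out, ddof=ddof,
  arrmean = um.true_divide(arrmean, div, out=arrmean,
  ret = um.true_divide(
  ret = ret.dtype.type(ret / rcount)
```

move_arm --pt "-0.05 0.1 0.5 0" --pt "0 0 0.6 0" --pt "0 0 0.5 0" --pt "0 0 0.3 0" --pt "0 0 0.3 0" --pt "0 0 0.3 0" --pt "0 0 0.3 0" --pt "0 0 0.3 0"

```text
t: 7.05
ee_pos: [552.3, -16.5, 167.1]
eef_rot: [[-0.108, 0.994, 0.0], [0.994, 0.108, -0.0], [-0.0, 0.0, -1.0]]
ft_force: [-0.3, 0.1, -1.2]
finger_gap: 0.289
```

Tip is about 10 mm in with no contact force. Now I push to about 53 mm.

move_arm --pt "0 0 0.7 0" --pt "0 0 0.8 0" --pt "0 0 0.7 0" --pt "0 0 0.4 0" --pt "0 0 0.4 0" --pt "0 0 0.4 0" --pt "0 0 0.4 0" --pt "0 0 0.3 0" --pt "0 0 0.2 0" --pt "0 0 0 0" --pt "0 0 0 0" --pt "0 0 0 0"

```text
t: 8.55
ee_pos: [552.4, -16.6, 124.4]
eef_rot: [[-0.108, 0.994, 0.0], [0.994, 0.108, -0.0], [-0.0, 0.0, -1.0]]
ft_force: [0.7, 1.1, 4.0]
finger_gap: 0.292
```

```bash
python3 -c "
from h import *
togo(552.3,-16.5,200,96.2)
im,d=snap('side','side3');P=cloud('side',d)
m=(P[...,2]>145)&(P[...,1]>120)&(P[...,0]>400)&(P[...,0]<700)&(d>0)
print(m.sum(),P[m].mean(0) if m.any() else '')"
```

```text
t 8.55 pos [552.39 -16.55 124.42] yaw 96.17363536497236 F [0.72 1.07 4.  ] gap 0.29240681910465405 j6 73.6614836905711
turn -0.02636463502764741 then tool cm [ 0.01 -0.01 -7.56]
3896 [528.65 175.07 194.37]
```

move_arm --pt "0 0 -1 0" --pt "0 0 -2 0" --pt "0 0 -3 0" --pt "0 0 -3 0" --pt "-2.52 0.7 0 0" --pt "-2.52 0.7 0 0" --pt "-2.52 0.69 0 0" --pt "-2.52 0.69 0 0" --pt "-2.52 0.7 0 0" --pt "-2.52 0.69 0 0" --pt "0 0 1.5 0" --pt "0 0 0 0" --pt "0 0 0 0"

```text
t: 10.22
ee_pos: [610.0, -162.4, 199.8]
eef_rot: [[-0.108, 0.994, 0.0], [0.994, 0.108, -0.0], [-0.0, 0.0, -1.0]]
ft_force: [0.3, 0.5, -2.4]
finger_gap: 0.285
```

```bash
python3 -c "
from h import *
togo(610.2,-162.4,114.5,96.2)
snap('top','top4')
snap('side','side4')
a=cv2.imread('pics/top4.png')[70:280,160:380];b=cv2.imread('pics/side4.png')[90:300,180:400]
cv2.imwrite('pics/c4.png',cv2.resize(np.hstack([a,b]),None,fx=1.8,fy=1.8))"
```

```text
t 10.225 pos [ 609.98 -162.39  199.75] yaw 96.18030509649465 F [ 0.32  0.54 -2.38] gap 0.2847323190659256 j6 61.5216706664373
turn -0.019694903505353523 then tool cm [-0.    0.02  8.53]
```

View pics/c4.png

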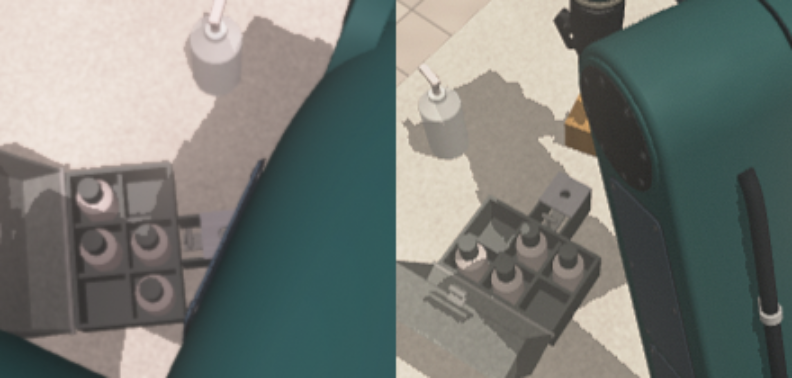

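Hood is open. The empty cells are cell2 (top crop upper right) and cell3 (lower left). Next I put the key back.

move_arm --pt "0 0 1 0" --pt "0 0 1 0" --pt "0 0 0.4 0" --pt "0 0 0.4 0" --pt "0 0 0.4 0" --pt "0 0 0.4 0" --pt "0 0 0.4 0" --pt "0 0 0 0"

```text
t: 11.32
ee_pos: [609.8, -162.3, 159.0]
eef_rot: [[-0.108, 0.994, -0.0], [0.994, 0.108, 0.0], [0.0, -0.0, -1.0]]
ft_force: [0.1, 0.3, -1.1]
finger_gap: 0.288
```

move_arm --pt "0 0 1 0" --pt "0 0 1 0" --pt "0 0 1 0" --pt "0 0 0.6 0" --pt "0 0 0.4 0" --pt "0 0 0.2 0" --pt "0 0 0.2 0" --pt "0 0 0 0"

```text
t: 12.32
ee_pos: [609.9, -162.4, 115.3]
eef_rot: [[-0.108, 0.994, 0.0], [0.994, 0.108, 0.0], [0.0, 0.0, -1.0]]
ft_force: [0.4, -0.3, -0.6]
finger_gap: 0.291
```

move_arm --pt "0 0 0.1 0" --pt "0 0 0.1 0" --pt "0 0 0 0"

```text
t: 12.7
ee_pos: [610.1, -162.4, 113.8]
eef_rot: [[-0.108, 0.994, 0.001], [0.994, 0.108, -0.0], [-0.0, 0.001, -1.0]]
ft_force: [-1.2, 0.7, 4.8]
finger_gap: 0.289
```

move_arm --pt "0 0 0 0" --pt "0 0 0 0" --pt "0 0 0 0" --pt "0 0 0 0" --pt "0 0 0 0" --gripper 0

```text
t: 13.32
ee_pos: [609.9, -162.4, 113.3]
eef_rot: [[-0.107, 0.994, 0.0], [0.994, 0.107, 0.0], [0.0, 0.0, -1.0]]
ft_force: [0.4, -0.0, 0.4]
finger_gap: 1.0
```

move_arm --pt "0 0 -2 0" --pt "0 0 -4 0" --pt "0 0 -4 0" --pt "0 0 0 0"

```text
t: 13.82
ee_pos: [611.1, -162.8, 216.2]
eef_rot: [[-0.108, 0.994, 0.005], [0.994, 0.108, -0.002], [-0.002, 0.004, -1.0]]
ft_force: [0.9, 0.0, -0.3]
finger_gap: 0.998
```

```bash
python3 -c "
from h import *
print('bottle grasp spare0 cap');togo(472.6-0.5,-178.5-1.5,98,96.2)"
```

```text
bottle grasp spare0 cap
t 13.825 pos [ 611.1  -162.83  216.18] yaw 96.17164238140167 F [ 0.9   0.01 -0.31] gap 0.9977377735841524 j6 61.53067972116214
turn -0.028357618598334966 then tool cm [ -0.21 -14.    11.82]
```

move_arm --pt "-0.06 -2.8 0 0" --pt "-0.06 -2.8 0 0" --pt "-0.05 -2.8 0 0" --pt "-0.05 -2.8 0 0" --pt "-0.05 -2.74 0 0" --pt "0 0 3.5 0" --pt "0 0 3.5 0" --pt "0 0 2.5 0" --pt "0 0 1.5 0" --pt "0 0 0.9 0" --pt "0 0 0 0"

```text
t: 15.2
ee_pos: [471.3, -179.8, 93.8]
eef_rot: [[-0.108, 0.994, -0.001], [0.994, 0.108, 0.001], [0.001, -0.001, -1.0]]
ft_force: [0.1, -0.5, 0.7]
finger_gap: 0.997
```

move_arm --pt "0 0 0 0" --pt "0 0 0 0" --pt "0 0 0 0" --pt "0 0 0 0" --pt "0 0 0 0" --pt "0 0 0 0" --pt "0 0 0 0" --gripper 1 --force 50

```text
t: 16.08
ee_pos: [472.0, -180.2, 94.6]
eef_rot: [[-0.108, 0.994, 0.001], [0.994, 0.108, -0.0], [-0.0, 0.001, -1.0]]
ft_force: [1.1, 1.0, 5.1]
finger_gap: 0.314
```

move_arm --pt "0 0 -1 0" --pt "0 0 -2 0" --pt "0 0 -3 0" --pt "0 0 -4 0" --pt "0 0 -4 0" --pt "0 0 -1 0" --pt "0 0 0 0"

```text
t: 16.95
ee_pos: [471.6, -180.0, 244.1]
eef_rot: [[-0.108, 0.994, -0.0], [0.994, 0.108, -0.0], [-0.0, -0.0, -1.0]]
ft_force: [-0.2, 0.1, -2.8]
finger_gap: 0.313
```

```bash
python3 -c "
from h import *
togo(607.6,87,246,96.2)
im,d=snap('top','top5');im,d=snap('side','side5')
for n in('top','side'):
    d=np.load(n+'5.npz')['d'];P=cloud(n,d)
    for nm,c,lo,hi in(('key',(610,-161),137,147),('stand',(610,-161),64,74),('sp1',(472,-354),107,117)):
        q=P[(np.hypot(P[...,0]-c[0],P[...,1]-c[1])<55)&(P[...,2]>lo)&(P[...,2]<hi)&(d>0)]
        print(n,nm,len(q),cv2.minAreaRect(q[:,:2].astype(np.float32))[:2] if len(q)>10 else '')
a=cv2.imread('pics/top5.png')[90:290,200:470];b=cv2.imread('pics/side5.png')[80:280,180:450]
cv2.imwrite('pics/c5.png',cv2.resize(np.hstack([a,b]),None,fx=1.48,fy=1.48))"
```

```text
t 16.95 pos [ 471.57 -180.    244.08] yaw 96.17177313551969 F [-0.18  0.1  -2.8 ] gap 0.3134535461868763 j6 53.6804198494456
turn -0.028226864480302538 then tool cm [25.07 16.41 -0.19]
top key 111 ((607.7390747070312, -164.42552185058594), (24.056413650512695, 24.340728759765625))
top stand 662 ((609.7713623046875, -163.970703125), (70.59020233154297, 71.77696990966797))
top sp1 0 
side key 56 ((609.8106689453125, -161.00375366210938), (22.727916717529297, 27.115917205810547))
side stand 343 ((612.9461059570312, -160.390380859375), (71.83605194091797, 73.90882873535156))
side sp1 15 ((481.6285095214844, -359.234130859375), (19.118867874145508, 12.310338973999023))
```

View pics/c5.png

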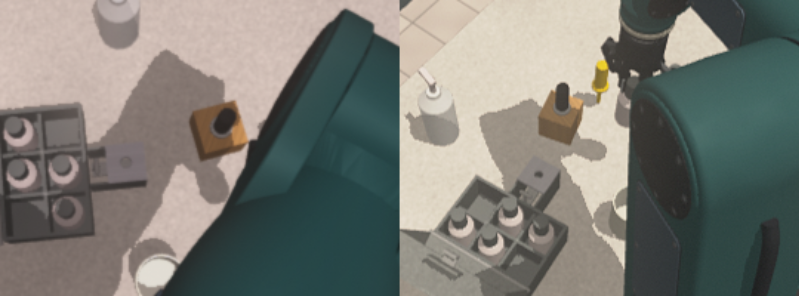

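Key stands upright in its stand and spare0 is held. On to cell2.

move_arm --pt "1.5 1 0 0" --pt "3 2 0 0" --pt "3.5 2.3 0 0" --pt "3.5 2.3 0 0" --pt "3.5 2.3 0 0" --pt "3.5 2.3 0 0" --pt "3.5 2.3 0 0" --pt "2 1.3 0 0" --pt "1.07 0.61 0 0" --pt "0 0 0 0" --pt "0 0 2 0" --pt "0 0 1 0" --pt "0 0 0 0"

```text
t: 18.68
ee_pos: [607.3, 86.3, 213.9]
eef_rot: [[-0.107, 0.994, -0.001], [0.994, 0.107, -0.0], [0.0, -0.001, -1.0]]
ft_force: [-0.8, 0.8, -2.0]
finger_gap: 0.314
```

```bash
python3 -c "
from h import *
togo(607.6,87,101.5,96.2)
snap('side','side6');snap('top','top6')
for n in('top','side'):
    d=np.load(n+'6.npz')['d'];P=cloud(n,d)
    for nm,c in(('cap0',(464,73)),('cap1',(541,80)),('cap4',(535,145)),('cap5',(600,152))):
        q=P[(np.hypot(P[...,0]-c[0],P[...,1]-c[1])<32)&(P[...,2]>113)&(P[...,2]<123)&(d>0)]
        print(n,nm,len(q),cv2.minAreaRect(q[:,:2].astype(np.float32))[:2] if len(q)>10 else '')
b=cv2.imread('pics/side6.png')[120:300,180:400]
cv2.imwrite('pics/c6.png',cv2.resize(b,None,fx=3,fy=3))"
```

```text
t 18.675 pos [607.31  86.29 213.86] yaw 96.12859680681726 F [-0.82  0.79 -2.  ] gap 0.31428859129825537 j6 84.35288517505838
turn -0.07140319318273214 then tool cm [ 0.07  0.04 11.24]
top cap0 0 
top cap1 0 
top cap4 0 
top cap5 0 
side cap0 78 ((478.15283203125, 75.70720672607422), (24.971458435058594, 26.215900421142578))
side cap1 84 ((541.9354858398438, 83.39298248291016), (25.855131149291992, 26.345489501953125))
side cap4 83 ((534.939697265625, 148.746826171875), (26.532814025878906, 24.919095993041992))
side cap5 83 ((600.47607421875, 156.45162963867188), (26.614717483520508, 24.724943161010742))
```

View pics/c6.png

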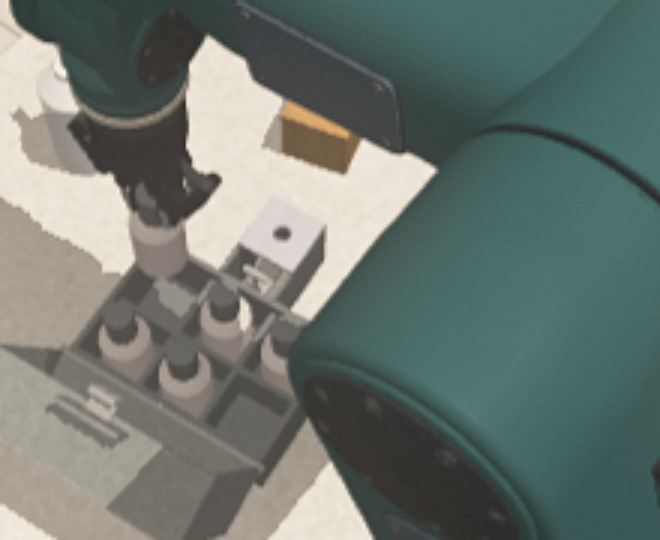

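move_arm --pt "0.11 0.03 2 0" --pt "0 0 2 0" --pt "0 0 1 0" --pt "0 0 0.8 0" --pt "0 0 0.8 0" --pt "0 0 0.8 0" --pt "0 0 0.8 0" --pt "0 0 0 0"

```text
t: 19.77
ee_pos: [607.7, 88.0, 131.6]
eef_rot: [[-0.107, 0.994, -0.001], [0.994, 0.107, -0.0], [0.0, -0.001, -1.0]]
ft_force: [-0.4, -0.0, -2.4]
finger_gap: 0.314
```

move_arm --pt "0 0 0.8 0" --pt "0 0 0.8 0" --pt "0 0 0.6 0" --pt "0 0 0.4 0" --pt "0 0 0.2 0" --pt "0 0 0.2 0" --pt "0 0 0 0"

```text
t: 20.65
ee_pos: [608.0, 88.0, 102.3]
eef_rot: [[-0.108, 0.994, -0.0], [0.994, 0.108, 0.0], [0.0, -0.0, -1.0]]
ft_force: [-0.3, -1.2, -3.4]
finger_gap: 0.312
```

move_arm --pt "0 0 0.1 0" --pt "0 0 0.1 0" --pt "0 0 0.05 0" --pt "0 0 0 0"

```text
t: 21.15
ee_pos: [608.3, 88.0, 100.6]
eef_rot: [[-0.108, 0.994, 0.001], [0.994, 0.108, -0.0], [-0.0, 0.001, -1.0]]
ft_force: [-1.3, 0.1, 7.3]
finger_gap: 0.318
```

On the floor (7 N upward). I open the gripper partly.

move_arm --pt "0 0 0 0" --pt "0 0 0 0" --pt "0 0 0 0" --pt "0 0 0 0" --gripper 0.53

```text
t: 21.65
ee_pos: [608.0, 88.0, 99.7]
eef_rot: [[-0.108, 0.994, -0.0], [0.994, 0.108, 0.0], [0.0, -0.0, -1.0]]
ft_force: [0.3, -0.0, 0.7]
finger_gap: 0.471
```

move_arm --pt "0 0 -0.5 0" --pt "0 0 -1 0" --pt "0 0 -2 0" --pt "0 0 -4 0" --pt "0 0 -4 0" --pt "0 0 -3 0" --pt "0 0 0 0"

```text
t: 22.52
ee_pos: [608.9, 88.0, 247.7]
eef_rot: [[-0.108, 0.994, 0.004], [0.994, 0.108, 0.0], [-0.0, 0.004, -1.0]]
ft_force: [-0.1, -0.1, -0.8]
finger_gap: 0.469
```

```bash
python3 -c "
from h import *
togo(472.2,-356.1,95,96.2)
snap('side','side7')
d=np.load('side7.npz')['d'];P=cloud('side',d)
for nm,c,lo,hi in(('cell2',(608,91),113,123),):
        q=P[(np.hypot(P[...,0]-c[0],P[...,1]-c[1])<32)&(P[...,2]>lo)&(P[...,2]<hi)&(d>0)]
        print(nm,len(q),cv2.minAreaRect(q[:,:2].astype(np.float32))[:2] if len(q)>10 else '',np.median(q[:,2]))
"
```

```text
t 22.525 pos [608.92  88.   247.69] yaw 96.17304664222506 F [-0.14 -0.08 -0.77] gap 0.46888696806998253 j6 84.46657307260517
turn -0.026953357774942788 then tool cm [-42.67 -18.39  15.27]
cell2 77 ((609.274169921875, 91.98553466796875), (24.66229248046875, 27.633502960205078)) 117.7783618893377
```

move_arm --pt "-2 -0.86 0 0" --pt "-4 -1.72 0 0" --pt "-4.07 -1.75 0 0" --pt "-4.07 -1.75 0 0" --pt "-4.07 -1.75 0 0" --pt "-4.07 -1.75 0 0" --pt "-4.07 -1.75 0 0" --pt "-4.07 -1.75 0 0" --pt "-4.07 -1.75 0 0" --pt "-4.07 -1.75 0 0" --pt "-2.5 -1.1 0 0" --pt "-1.61 -0.71 0 0" --pt "0 0 0 0" --gripper 0

```text
t: 24.2
ee_pos: [470.3, -356.7, 244.3]
eef_rot: [[-0.106, 0.994, -0.001], [0.994, 0.106, 0.001], [0.001, -0.001, -1.0]]
ft_force: [-0.0, 0.7, -0.2]
finger_gap: 0.999
```

```bash
python3 -c "
from h import *
togo(472.2,-356.1,95,96.2)"
```

```text
t 24.2 pos [ 470.29 -356.69  244.26] yaw 96.09113839174806 F [-0.01  0.7  -0.25] gap 0.9987071035454371 j6 38.823774178446826
turn -0.10886160825194224 then tool cm [ 0.04  0.2  14.93]
```

move_arm --pt "0.04 0.2 3 -0.1" --pt "0 0 4 0" --pt "0 0 4 0" --pt "0 0 2 0" --pt "0 0 1.2 0" --pt "0 0 0.6 0" --pt "0 0 0 0"

```text
t: 25.08
ee_pos: [473.2, -355.3, 97.1]
eef_rot: [[-0.11, 0.994, 0.0], [0.994, 0.11, -0.0], [-0.0, 0.0, -1.0]]
ft_force: [-0.2, 0.1, 0.1]
finger_gap: 0.999
```

move_arm --pt "0 0 0 0" --pt "0 0 0 0" --pt "0 0 0 0" --pt "0 0 0 0" --pt "0 0 0 0" --pt "0 0 0 0" --pt "0 0 0 0" --gripper 1 --force 50

```text
t: 25.95
ee_pos: [473.0, -355.6, 97.1]
eef_rot: [[-0.109, 0.994, 0.0], [0.994, 0.109, -0.0], [-0.001, 0.0, -1.0]]
ft_force: [-2.6, 0.1, 6.0]
finger_gap: 0.309
```

move_arm --pt "0 0 -1 0" --pt "0 0 -2 0" --pt "0 0 -3 0" --pt "0 0 -4 0" --pt "0 0 -4 0" --pt "0 0 -1 0" --pt "0 0 0 0"

```text
t: 26.82
ee_pos: [473.1, -355.4, 246.8]
eef_rot: [[-0.109, 0.994, 0.0], [0.994, 0.109, -0.0], [-0.0, 0.0, -1.0]]
ft_force: [-0.0, -0.3, -2.3]
finger_gap: 0.316
```

```bash
python3 -c "
from h import *
togo(469.3,139,245,96.2)"
```

```text
t 26.825 pos [ 473.09 -355.43  246.79] yaw 96.27430246260604 F [-0.05 -0.3  -2.28] gap 0.3157006178473392 j6 38.91924582356836
turn 0.074302462606056 then tool cm [49.2   4.96  0.18]
```

move_arm --pt "2 0.2 0 0" --pt "4 0.4 0 0" --pt "4.2 0.42 0 0" --pt "4.2 0.42 0 0" --pt "4.2 0.42 0 0" --pt "4.2 0.42 0 0" --pt "4.2 0.42 0 0" --pt "4.2 0.42 0 0" --pt "4.2 0.42 0 0" --pt "4.2 0.42 0 0" --pt "4.2 0.42 0 0" --pt "3 0.35 0 0" --pt "1.6 0.15 0 0" --pt "0.8 0.08 0 0" --pt "0 0 0 0" --pt "0 0 0 0"

```text
t: 28.82
ee_pos: [468.6, 138.4, 246.7]
eef_rot: [[-0.108, 0.994, -0.0], [0.994, 0.108, -0.0], [-0.0, -0.0, -1.0]]
ft_force: [0.5, 0.4, -2.0]
finger_gap: 0.317
```

```bash
python3 -c "
from h import *
togo(469.3,139,104,96.2)"
```

```text
t 28.825 pos [468.57 138.38 246.69] yaw 96.22387067671316 F [ 0.46  0.44 -1.96] gap 0.3169823655311768 j6 90.66739853452064
turn 0.0238706767131589 then tool cm [ 0.05  0.08 14.27]
```

move_arm --pt "0.05 0.08 2 0" --pt "0 0 3 0" --pt "0 0 2 0" --pt "0 0 1 0" --pt "0 0 0.8 0" --pt "0 0 0.8 0" --pt "0 0 0.8 0" --pt "0 0 0.8 0" --pt "0 0 0 0"

```text
t: 29.95
ee_pos: [469.0, 139.6, 134.3]
eef_rot: [[-0.109, 0.994, -0.001], [0.994, 0.109, -0.0], [-0.0, -0.001, -1.0]]
ft_force: [0.2, -0.0, -2.1]
finger_gap: 0.31
```

Target TCP is about 103.

move_arm --pt "0 0 0.8 0" --pt "0 0 0.8 0" --pt "0 0 0.6 0" --pt "0 0 0.4 0" --pt "0 0 0.2 0" --pt "0 0 0.2 0" --pt "0 0 0.1 0" --pt "0 0 0 0"

```text
t: 30.95
ee_pos: [469.3, 139.7, 103.8]
eef_rot: [[-0.109, 0.994, 0.0], [0.994, 0.109, -0.0], [-0.0, 0.0, -1.0]]
ft_force: [-0.4, 0.0, -0.7]
finger_gap: 0.313
```

move_arm --pt "0 0 0.1 0" --pt "0 0 0.05 0" --pt "0 0 0 0"

```text
t: 31.32
ee_pos: [469.5, 139.7, 103.1]
eef_rot: [[-0.109, 0.994, 0.001], [0.994, 0.109, 0.0], [-0.0, 0.001, -1.0]]
ft_force: [-3.9, -0.1, 13.3]
finger_gap: 0.309
```

move_arm --pt "0 0 -0.05 0" --pt "0 0 0 0"

```text
t: 31.58
ee_pos: [469.5, 139.7, 103.1]
eef_rot: [[-0.109, 0.994, 0.001], [0.994, 0.109, 0.0], [0.0, 0.001, -1.0]]
ft_force: [-1.2, -0.4, 6.8]
finger_gap: 0.313
```

move_arm --pt "0 0 0 0" --pt "0 0 0 0" --pt "0 0 0 0" --pt "0 0 0 0" --gripper 0.53

```text
t: 32.08
ee_pos: [469.3, 139.7, 102.7]
eef_rot: [[-0.109, 0.994, -0.0], [0.994, 0.109, -0.0], [-0.0, -0.0, -1.0]]
ft_force: [-0.5, -0.5, -0.1]
finger_gap: 0.468
```

move_arm --pt "0 0 -0.5 0" --pt "0 0 -1 0" --pt "0 0 -2 0" --pt "0 0 -4 0" --pt "0 0 -4 0" --pt "0 0 -3 0" --pt "-4 -2 0 0" --pt "-4 -2 0 0" --pt "-4 -2 0 0" --pt "-4 -2 0 0" --pt "-4 -2 0 0" --pt "-4 0 0 0" --pt "-4 0 0 0" --pt "-4 0 0 0" --pt "-4 0 0 0" --pt "-4 0 0 0" --pt "-4 0 0 0" --pt "0 0 0 0"

```text
t: 34.33
ee_pos: [418.0, -310.8, 247.9]
eef_rot: [[-0.107, 0.994, 0.0], [0.994, 0.107, -0.0], [-0.0, 0.0, -1.0]]
ft_force: [-0.1, 0.4, -0.1]
finger_gap: 0.468
```

```bash
python3 -c "
from h import *
togo(469,139,104,96.2)
for n in('top','side'):
    im,d=snap(n,n+'8');P=cloud(n,d)
    for nm,c,lo,hi in(('cell0',(476,73),113,123),('cell1',(541,81),113,123),('cell2',(608,89),113,123),('cell3',(469,140),113,123),('cell4',(535,147),113,123),('cell5',(600,154),113,123),('key',(610,-161),137,147),('mug',(371,-70),80,100)):
        q=P[(np.hypot(P[...,0]-c[0],P[...,1]-c[1])<(50 if nm=='mug' else 32))&(P[...,2]>lo)&(P[...,2]<hi)&(d>0)]
        print(n,nm,len(q),np.array(cv2.minAreaRect(q[:,:2].astype(np.float32))[:2]).round(1).tolist() if len(q)>10 else '',np.median(q[:,2]) if len(q) else '')
a=cv2.imread('pics/top8.png')[60:300,140:410];b=cv2.imread('pics/side8.png')[90:330,170:440]
cv2.imwrite('pics/c8.png',cv2.resize(np.hstack([a,b]),None,fx=1.48,fy=1.48))"
```

```text
t 34.325 pos [ 418.01 -310.75  247.91] yaw 96.14495539352883 F [-0.12  0.38 -0.06] gap 0.4684686940262423 j6 38.26485979008876
turn -0.05504460647117071 then tool cm [44.16  9.93 14.39]
top cell0 125 [[474.4, 73.1], [26.1, 26.0]] 118.01921016783137
top cell1 121 [[539.4, 79.3], [25.2, 26.1]] 117.72124518833118
top cell2 120 [[606.3, 86.6], [26.6, 24.4]] 117.83929151758622
top cell3 125 [[467.4, 137.1], [26.8, 25.9]] 117.70718252147321
top cell4 125 [[532.1, 144.9], [25.2, 26.6]] 117.844350820572
top cell5 121 [[597.7, 152.3], [25.6, 26.6]] 117.68566464972025
top key 112 [[607.4, -163.9], [24.5, 24.6]] 141.7588247877847
top mug 222 [[370.6, -71.5], [78.2, 78.7]] 89.73123052470083
side cell0 84 [[477.6, 75.6], [26.4, 25.9]] 117.41686282274907
side cell1 78 [[542.6, 84.1], [25.2, 25.7]] 117.41934808624762
side cell2 74 [[609.5, 91.8], [24.4, 26.7]] 117.05578072408014
side cell3 88 [[469.7, 141.1], [23.0, 26.6]] 117.02983910374076
side cell4 83 [[535.7, 149.2], [26.2, 25.2]] 117.3408416437278
side cell5 82 [[600.5, 156.0], [26.4, 24.6]] 117.82147190215198
side key 52 [[611.1, -159.9], [23.5, 23.2]] 141.27702780412494
side mug 89 [[390.7, -57.5], [37.2, 77.4]] 87.66978241135166
```

View pics/c8.png

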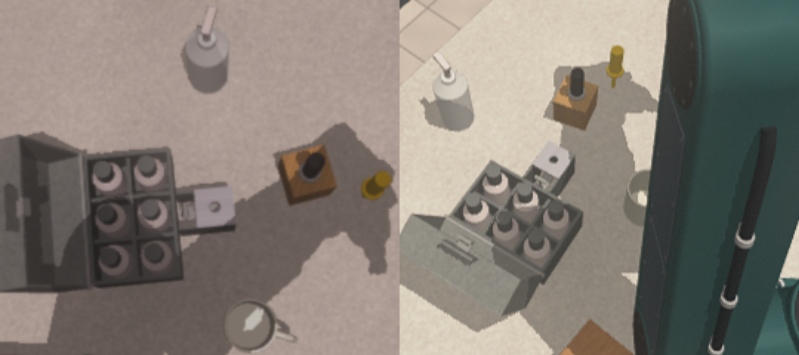

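All six cells hold upright bottles with cap tops at about 118 mm, the hood is open, and the key stands in its stand. Handing in.

```bash
python3 -c "
from plant import *
print(finish_job(), read_state()['t'])"
```

```text
the job is handed in; nothing more can be done
the job is handed in; nothing more can be done
```

The job is done and handed in at about 34 s of the 67 s allowed; the system gives no verdict.

- **Unlocking:** I pushed the key about 53 mm into the access hole. The hood sprang open and is still open in the last pictures.
- **Key:** It is back upright in its stand, with its top at 142 mm as expected. Both cameras put it within about 3 mm of the stand's centre.
- **Bottles:** The two empty cells were cell2 and cell3. I set one spare in each, confirmed floor contact by a 7–13 N force, and released with the gripper only partly open. All six caps now read 117–118 mm high at the 66 mm cell spacing. The four original bottles moved no more than about 1 mm in the side camera between its pictures of the open station.
- **Bystanders:** The mug measures within 1 mm of where it started in the top view. In the side view the arm partly hides it, so that reading is no use. The pump bottle looks unmoved in the pictures. I did not measure the glove box again, but the gripper never went near it.

**Disagreements:** The two cameras differed by about 3–5 mm in absolute position, so I worked from relative positions and the touch of the key in the hole. One attempted camera check returned nothing because the arm blocked the view.

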